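Lock a carving in its holding board with the cam key

ROBOT

A 7-joint arm with a two-finger parallel gripper is mounted at the origin on the work surface. World frame = base frame: x ahead of the robot, y to its left, z up, the work surface at z = 0. Lengths are in m, angles in rad, forces in N, time in s.
With the tool pointing down it reaches from about 0.425 to 0.925 m from the base axis. Payload 6.8 kg.
Tool frame: the origin (TCP) lies on the centre line of the jaws, within the pads' length; the fingertips stand 11 mm ahead of it and the grasp point (between the pads) lies 8 mm behind it; z points along the fingers, y is the direction in which the jaws open and shut (so a half turn about z gives the same grasp; the last joint's range is limited). The gripper opens to 85 mm and grips with 20 to 120 N. Pads are 22 mm wide; open, the fingers measure 114 mm over their backs; the gripper's body (76 mm by 85 mm) begins 54 mm behind the grasp point. The pads swing forward as they close: fully open they stand 13 mm farther back than shut.
Start: joints at [-1.219, 0.477, 0.022, 1.555, -0.011, 1.109, -0.083], TCP at [0.3, 0.605, 0.242] pointing down, gripper open.
Joint ranges: [-2.96, 2.96], [-0.34, 2.1], [-1.41, 1.46], [0.24, 2.44], [-1.37, 4.51], [0.17, 1.92], [-2.96, 2.96]. Speed limits (rad/s): [2.39, 2.39, 3.14, 3.14, 3.14, 3.14, 3.14].

INTERFACE

Orientations are given as a rotation vector (axis times angle).
In Python, from bench import r gives the robot as it stands.
- The arm moves only by the tool send_rows, never from a script. Its argument "deltas" is a list of rows, each a list of 7 numbers: the opening, from 0 (shut) to 1 (fully open), then the shift along the tool's x, y, z as a fraction of full scale, then the turn, a rotation vector about the tool's x, y, z as a fraction of full scale. In form: [[hand, x, y, z, ax, ay, az], ...]. A call has 1 to 20 rows; each row is the pose to reach, as a shift and turn from the pose commanded when the call began, along the tool's axes at that moment, turning the shorter way round; what a row does not reach only later rows make up. Full scale, the value 1, is 150 mm for a shift and 180 degrees for a turn. A row lasts 1/12 s, in which the tool goes at most 41.7 mm and 7.16 degrees, less where a joint would pass 70% of its speed; a pose out of reach is approached as far as the arm can. A call with a number of a shift or a turn outside -1 to 1 is refused whole. A call with a gripper value outside its range is refused whole. The fingers move at their own pace and stop on an object; "squeeze" is the grip in N (left out, the last holds). Time passes only in rows, so rows that repeat a pose let the fingers close. It gives the time, the measured TCP pose, the force and the opening at its end, in the units of the state.
- r.get_obs(): the state, without advancing time (a new reading comes with each control period).
- r.grab_frame(name): name is "scene" or "top"; returns a dict with "pixels" (480x640x3 uint8, red, green, blue), "camera_matrix" (3x3 intrinsics, pixels), "rvec" (rotation vector, rad) and "tvec" (3), from world to camera coordinates, as OpenCV has them. Camera axes: x right, y down, z forward; pixel columns grow to the right and rows downward; lengths in m; the calibration is good to about 2 mm. A picture is of the moment at which its call begins. There is no depth.
- r.hand_in(): hands the job in, once; it reports no verdict.
The state is a dict: "clock": time; "joints": joint angles; "qvel": joint speeds; "tau": joint torques, N m; "tcp_pos": TCP position; "orientation": TCP orientation; "contact_force": force on the tool from outside, world axes, zero at the start; "moment": the same for the moment, N m; "grip_width": finger opening in m.
Only numpy, scipy, OpenCV 4.12 (cv2) and the standard library are available. Lean on these libraries where they do the work, as an engineer would, in place of code of your own. Each camera call takes 0.05 s, during which the arm holds its last target. There are 200 camera calls.

TASK

The carved panel lies loose in its holding board: take the red-handled cam key from the tool rack, set its blade in the slot of the brass cam lock and turn it clockwise (seen from above) about a quarter turn until you feel the cam come up firm against its stop. Bring it up firmly, until the resistance clearly rises (to about 0.5 N m), but do not force it (0.7 N m is too much). Then put the key back upright in its free rack hole, fully down, and keep key and gripper off the carving and leave everything else on the bench alone.

Things in the scene. Friction and masses are not known exactly. Their poses are not given: they have to be found in the camera images.
- key_grip (a point): Middle of the key's red handle, 80 mm above its tip; axes as the key's. The handle is a flat-sided bar 24 mm (x) by 18 mm (y), from 50 to 105 mm above the tip: grip it across its y.
- key: Loose cam key, 105 mm, upright in a rack hole, blade down. Origin: middle of the blade's tip; z up the tool. Flat steel blade 18 mm wide (its x), 4 mm thick (y), 18 mm tall; shank 12 mm round up to z 45; brass flange 30 mm round, z 45 to 50; red handle above. 0.1 to 0.2 kg. In the rack its flange rests on top, tip 3 mm above the table, x within 0.25 rad of the row of holes.
- rack: Fixed dark wooden tool rack, 210 mm (its x) x 65 mm (y) x 48 mm high, origin at the centre of its underside. Three round through holes, 25 mm across, in a row along x, 68 mm apart: the cam key stands in one, two gouges in the others; which is where varies.
- rack_hole0 (a point): Centre of the mouth of the rack's hole at -x, at the rack's top (48 mm above the table).
- rack_hole1 (a point): Centre of the mouth of the rack's middle hole, at the rack's top.
- rack_hole2 (a point): Centre of the mouth of the rack's hole at +x, at the rack's top.
- board: Fixed plywood holding board, 270 x 270 x 20 mm, origin at the centre of its underside. Near its +y side a batten carries the sprung rubber jaw; a back fence stands near its +x side; the cam lock stands 58 mm to -y of its centre; the carved panel lies between cam and jaw. All on the board is less than 60 mm above the table.
- cam_slot (a point): Centre of the mouth of the cam lock's slot, on its vertical turning axis, 54.5 mm above the table, at the top of the round brass head (34 mm across). x lies along the slot and turns with the cam. Slot 6 mm wide, 22 mm long, ends closed, no lead-in, flat floor 14 mm below the mouth. The blade has 1 mm play to either side; the cam lags the key by 0.1 to 0.2 rad.
- cam: The cam lock: brass head on a dark eccentric lobe, 35 mm tall, origin on its turning axis at the board's top, x along the slot. Open, the slot lies 0 to 0.4 rad clockwise (or up to 0.2 anticlockwise) of the board's y. Its hidden hard stop lies 1.25 to 1.6 rad clockwise from the start, where the slot is within 0.22 rad of the board's x. Takes 0.07 N m when free, up to 0.3 as it presses the panel; stays where left.
- jaw (a joint): How far the sprung rubber jaw is pushed back, in m: 0 free, about 0.0035 when the closed cam holds the panel against it (0.8 N per mm).
- panel: Loose carved limewood panel with a leaf relief, 150 (its x) x 130 (y) x 24 mm, relief up to 34 mm high, 0.3 kg, flat on the holding board between cam and jaw with 1 to 6 mm of slack. Origin at the centre of its underside. Turning the cam pushes it to the board's +y against the jaw.
- gouge_a: Carving gouge with a pale tan round handle, 105 mm, loose, standing blade down in a rack hole. To be left alone.
- gouge_b: Carving gouge with a brown round handle, 105 mm, loose, standing blade down in a rack hole. To be left alone.
- wedge: Small dark wooden wedge block, 50 x 22 x 14 mm, loose on a corner of the holding board. A bystander; origin at the centre of its underside.
- mallet: Round wooden carver's mallet standing on its head, 84 mm across, 195 mm tall. A bystander; origin at the centre of its underside.
- glue: Yellow glue bottle, 56 mm across, 140 mm tall. A bystander; origin at the centre of its underside.
- stone: Blue sharpening stone, 70 x 180 x 25 mm. A bystander; origin at the centre of its underside.
- jar: Open terracotta cup, 76 mm across, 80 mm tall. A bystander; origin at the centre of its underside.
- offcut: Pale wooden offcut, 90 x 50 x 35 mm. A bystander; origin at the centre of its underside.
There are look-alikes about, which are no part of the job. Leave any blue, green or purple look-alike of the key alone.

How it is judged:
On the way, in this order (a step that is already met when the one before it is completed fails the run):
1. the key is lifted out of the rack in the gripper (height (world z) of key above 0.055 m and contact force between key and the fingers above 1 N), for 0.1 s.
2. the key's blade stands in the slot of the cam lock, at least 7 mm deep, before the cam is turned (horizontal distance between key and cam_slot below 0.005 m and z of key in the frame of cam_slot below -0.007 m and angle between the x axis of cam and the y axis of board, either way round below 0.6 rad), for 0.1 s.
3. with the blade in the slot the cam is brought firmly against its stop: closed, and the blade bearing on it with over 45 N, all contact points added up (about 0.36 N m) (horizontal distance between key and cam_slot below 0.005 m and z of key in the frame of cam_slot below -0.007 m and angle between the x axis of cam and the x axis of board, either way round below 0.28 rad and contact force between key and cam above 45 N), for 0.05 s.
At the end, for the whole second after the job is handed in: The cam lock stays closed (its slot within 0.28 rad of the board's x) and the panel pushes the jaw back more than 2 mm; the key is released and at rest, upright (within 0.12 rad) in a rack hole, within 6 mm of its centre and with its tip less than 7 mm above the table (flange down on the rack) (angle between the x axis of cam and the x axis of board, either way round below 0.28 rad and value of joint jaw above 0.002 m and (horizontal distance between key and rack_hole0 below 0.006 m or horizontal distance between key and rack_hole1 below 0.006 m or horizontal distance between key and rack_hole2 below 0.006 m) and height (world z) of key below 0.007 m and angle between key's own z axis and vertical below 0.12 rad and linear speed of each of key, panel below 0.02 m/s); the robot touches nothing.
It fails at once if the cam lock is forced: the blade works on it with more than 90 N, all contact points added up (about 0.72 N m) (contact force between key and cam above 90 N).
It fails at once if the key or the robot touches the carved panel with more than 2 N (contact force between any of key, the arm, the fingers and panel above 2 N).
It fails at once if the gripper itself, instead of the key, pushes the cam lock (contact force between any of the fingers, the arm and cam above 1 N).
It fails at once if another thing on the bench is shifted by more than 20 mm (distance of any of gouge_a, gouge_b, wedge, mallet, glue, stone, jar, offcut from where it was at the start of the episode above 0.02 m).
It also fails if it takes over 72 s, if anything falls off the work surface, if the arm or the gripper's body presses on something with over 40 N, if the wrist force passes 120 N, or if a joint passes its speed limit or range.

## Working session

There is one attempt and no reset: what is moved stays moved. The work goes in short steps, Python scripts to look and compute and a tool call to move; the robot and the scene stay as the last step left them, time stands still between calls to the robot, and variables do not carry over. Pictures are saved under pics/ and viewed, about 8 in all and at most 12, crops included, and the job is handed in when it is done.

Besides the shell and the picture viewer there is one more tool, called after "Call:" as name(argument=value, ...), one argument or row to a line, values as JSON. send_rows: Moves the arm, as the interface text tells. Shift numbers are shares of 150 mm and turn numbers shares of 180 degrees, none past 1 either way. Its arguments: {"type":"object","properties":{"deltas":{"type":"array","items":{"type":"array","items":{"type":"number"}}},"squeeze":{"type":"number"}},"required":["deltas"]}

```bash
mkdir -p pics
cat > h.py <<'E'
import numpy as np, cv2
from scipy.spatial.transform import Rotation as R
from bench import r
def grab(n,f):
    d=r.grab_frame(n); cv2.imwrite('pics/'+f,cv2.cvtColor(d['pixels'],cv2.COLOR_RGB2BGR))
    np.savez('pics/'+f+'.npz',**d); return d
def ld(f): return np.load('pics/'+f+'.npz')
def ray(d,uv,z):
    M=R.from_rotvec(np.ravel(d['rvec'])).as_matrix();t=np.ravel(d['tvec'])
    c=-M.T@t; v=M.T@np.linalg.solve(d['camera_matrix'],[*uv,1.]); return c+v*(z-c[2])/v[2]
def proj(d,p): return cv2.projectPoints(np.float64(p).reshape(-1,1,3),d['rvec'],d['tvec'],d['camera_matrix'],None)[0].reshape(-1,2)
def crop(f,u0,v0,w,h,k,out):
    im=cv2.imread('pics/'+f)[v0:v0+h,u0:u0+w]; cv2.imwrite('pics/'+out,cv2.resize(im,None,fx=k,fy=k,interpolation=cv2.INTER_CUBIC))
E
python3 - <<'E'
from h import *
for n in('scene','top'):
    d=grab(n,n+'0.png'); M=R.from_rotvec(np.ravel(d['rvec'])).as_matrix(); print(n,-M.T@np.ravel(d['tvec']),d['camera_matrix'][0,0]); print(M)
print(r.get_obs())
E
```

```text
scene [1.31038812 0.29133296 1.1070124 ] 589.6290144833372
[[-0.27244143  0.96204653  0.01556107]
 [ 0.75394765  0.22350204 -0.61774573]
 [-0.59777806 -0.1565673  -0.78622393]]
top [0.29552241 0.07401082 1.29584351] 581.1271447139046
[[ 0.01996233 -0.99978742  0.00516039]
 [-0.98319394 -0.02056732 -0.18140194]
 [ 0.18146951 -0.00145246 -0.9833955 ]]
{'clock': 0.1, 'joints': array([-1.21914025,  0.47775973,  0.02234183,  1.55631757, -0.01150765,
        1.10928559, -0.0831214 ]), 'qvel': array([-0.00063121, -0.00193948,  0.00098026, -0.0039419 , -0.00097837,
        0.00102722, -0.00148594]), 'tau': array([ 3.90648987e-03, -5.97764575e+01,  1.61339577e+00, -2.81959909e+01,
        1.28051321e-02,  4.95504064e-03,  7.02249565e-06]), 'tcp_pos': array([0.29930191, 0.60446135, 0.24140932]), 'orientation': array([-7.15784878e-01, -3.05869190e+00,  2.54591515e-03]), 'contact_force': array([-0.73214205, -0.65462289, -0.29299913]), 'moment': array([ 0.0289439 ,  0.02364006, -0.02685705]), 'grip_width': 0.08559463484270653}
```

View pics/top0.png

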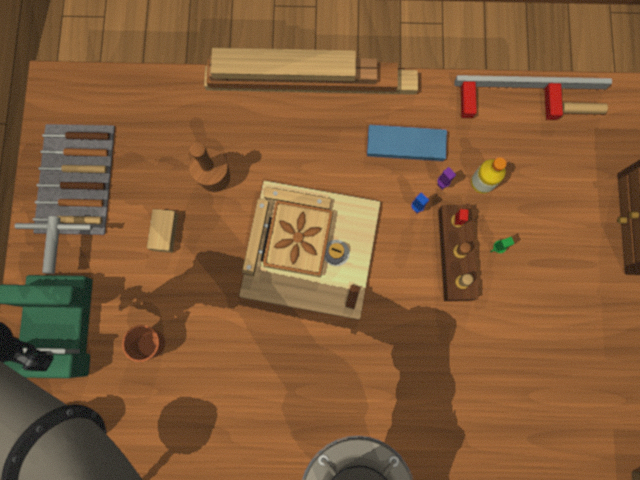

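View pics/scene0.png

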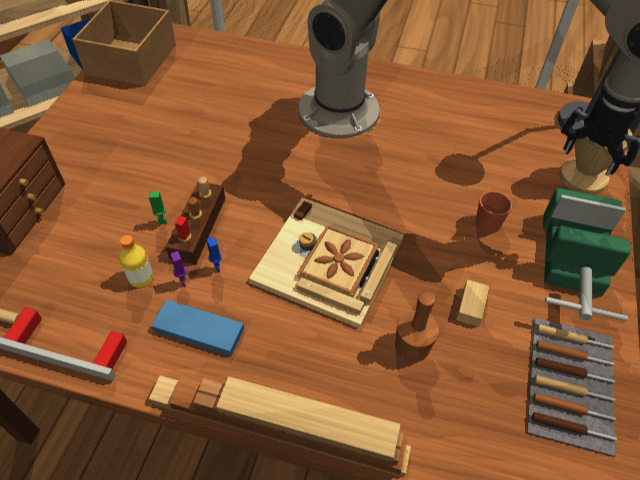

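The red key in the rack shows at top (463,215) and scene (183,228). Things that could be mistaken for it are blue top (420,203), purple (446,178), green (504,244), and the red clamp jaws (468,100) and (554,100). By the description, I choose the red one in the rack's far hole. Next is a close crop of the rack and the cam in both views.

Run:
```python
import cv2,numpy as np
def c(f,u,v,w,h,k): return cv2.resize(cv2.imread('pics/'+f)[v:v+h,u:u+w],None,fx=k,fy=k,interpolation=cv2.INTER_CUBIC)
a=c('top0.png',425,190,80,120,5); b=c('top0.png',310,225,50,50,6); s=c('scene0.png',290,220,40,40,7.5)
cv2.imwrite('pics/c1.png',np.hstack([a,np.vstack([b,s])]))
cv2.imwrite('pics/c2.png',c('scene0.png',150,165,90,110,5))
```

```text
(no output)
```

View pics/c1.png

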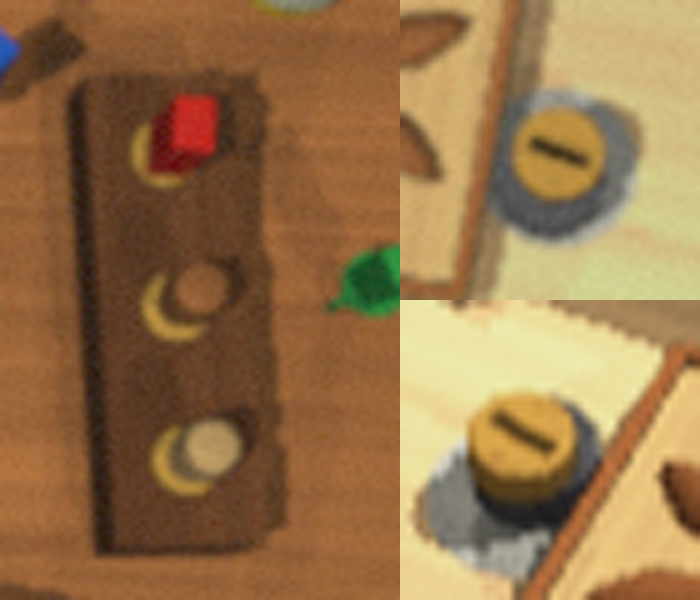

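View pics/c2.png

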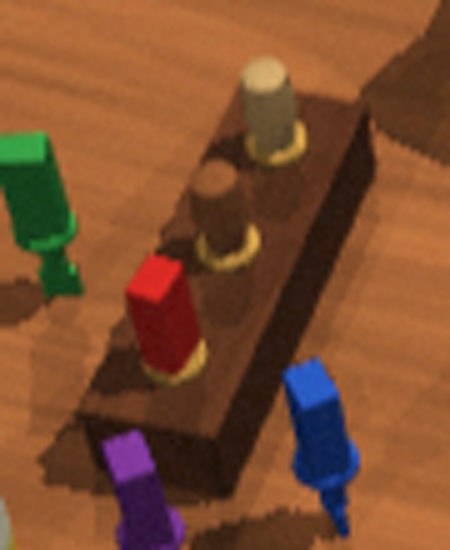

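```bash
cat >> h.py <<'E'
def tri(pts):
    A=[];b=[]
    for d,uv in pts:
        P=d['camera_matrix']@np.hstack([R.from_rotvec(np.ravel(d['rvec'])).as_matrix(),np.ravel(d['tvec'])[:,None]])
        for i in(0,1): q=uv[i]*P[2]-P[i]; A.append(q[:3]);b.append(-q[3])
    return np.linalg.lstsq(np.array(A),np.array(b),rcond=None)[0]
E
python3 - <<'E'
from h import *
T,S=ld('top0.png'),ld('scene0.png')
c1=lambda x,y:(425+x/5-.4,190+y/5-.4)
ct=lambda x,y:((x-400)/6+310-.4,225+y/6-.4)
cs=lambda x,y:((x-400)/7.5+290-.43,220+(y-300)/7.5-.43)
c2=lambda x,y:(150+x/5-.4,165+y/5-.4)
for n,a,b,z in[('key',c1(196,124),c2(163,280),.108),('brown',c1(202,290),c2(214,178),.108),('tan',c1(213,446),c2(267,73),.108),('cam',ct(560,153),cs(522,436),.0545)]:
    print(n,tri([(T,a),(S,b)]).round(4),ray(T,a,z).round(4),ray(S,b,z).round(4))
print('slot ends',[ray(T,ct(*p),.0545).round(4) for p in((530,141),(588,163))],[ray(S,cs(*p),.0545).round(4) for p in((495,413),(553,448))])
# board corners at z=.02, top image
for p in[(264,181),(382,201),(361,318),(240,297)]: print('board',ray(T,p,.02).round(4))
print('rack',[ray(T,c1(*p),.048).round(4) for p in((85,75),(268,72),(110,552),(285,540))])
print('key corners',[ray(T,c1(*p),.108).round(4) for p in((178,98),(216,98),(214,148),(173,150))])
# key corners scene
print('key scene',[ray(S,c2(*p),.108).round(4) for p in((128,295),(152,256),(188,264),(168,303))])
o=r.get_obs();print(R.from_rotvec(o['orientation']).as_matrix().round(3))
E
```

```text
key [ 0.5863 -0.2098  0.1047] [ 0.5863 -0.2115  0.108 ] [ 0.5886 -0.2055  0.108 ]
brown [ 0.5174 -0.2147  0.096 ] [ 0.5154 -0.2124  0.108 ] [ 0.5268 -0.208   0.108 ]
tan [ 0.451  -0.2166  0.0984] [ 0.4501 -0.2155  0.108 ] [ 0.4592 -0.2105  0.108 ]
cam [0.5144 0.0549 0.051 ] [0.5139 0.0543 0.0545] [0.5169 0.0563 0.0545]
slot ends [array([0.5181, 0.0652, 0.0545]), array([0.5105, 0.0441, 0.0545])] [array([0.5107, 0.0459, 0.0545]), array([0.5187, 0.0666, 0.0545])]
board [0.6763 0.2211 0.02  ]
board [ 0.6351 -0.0479  0.02  ]
board [ 0.3707 -0.0029  0.02  ]
board [0.4111 0.2632 0.02  ]
rack [array([ 0.6222, -0.1772,  0.048 ]), array([ 0.6253, -0.2584,  0.048 ]), array([ 0.4112, -0.1847,  0.048 ]), array([ 0.4179, -0.2601,  0.048 ])]
key corners [array([ 0.5974, -0.2042,  0.108 ]), array([ 0.5977, -0.2202,  0.108 ]), array([ 0.5761, -0.2188,  0.108 ]), array([ 0.5749, -0.2016,  0.108 ])]
key scene [array([ 0.6008, -0.2167,  0.108 ]), array([ 0.5773, -0.2158,  0.108 ]), array([ 0.577 , -0.1988,  0.108 ]), array([ 0.6   , -0.1981,  0.108 ])]
[[-0.896  0.444 -0.001]
 [ 0.444  0.896 -0.002]
 [-0.    -0.002 -1.   ]]
```

Call:
send_rows(
  deltas=[
    [0.6, -1, -1, 0, 0, 0, 0],
    [0.6, -1, -1, 0, 0, 0, 0],
    [0.6, -1, -1, 0, 0, 0, 0],
    [0.6, -1, -1, 0, 0, 0, 0],
    [0.6, -1, -1, 0, 0, 0, 0],
    [0.6, -1, -1, 0, 0, 0, 0],
    [0.6, -1, -1, 0, 0, 0, 0],
  ],
)

```text
clock: 0.68
tcp_pos: [0.369, 0.4006, 0.2423]
orientation: [0.724, 3.056, -0.002]
contact_force: [-0.5, 1.0, 0.3]
grip_width: 0.0515
```

Call:
send_rows(
  deltas=[
    [0.6, -1, -1, 0, 0, 0, 0],
    [0.6, -1, -1, 0, 0, 0, 0],
    [0.6, -1, -1, 0, 0, 0, 0],
    [0.6, -1, -1, 0, 0, 0, 0],
    [0.6, -1, -1, 0, 0, 0, 0],
    [0.6, -1, -1, 0, 0, 0, 0],
    [0.6, -1, -1, 0, 0, 0, 0],
  ],
)

```text
clock: 1.27
tcp_pos: [0.4361, 0.2016, 0.2423]
orientation: [0.722, 3.057, -0.0]
contact_force: [0.0, 1.1, -0.6]
grip_width: 0.0516
```

Call:
send_rows(
  deltas=[
    [0.6, -1, -1, 0, 0, 0, 0],
    [0.6, -1, -1, 0, 0, 0, 0],
    [0.6, -1, -1, 0, 0, 0, 0],
    [0.6, -1, -1, 0, 0, 0, 0],
    [0.6, -1, -1, 0, 0, 0, 0],
    [0.6, -1, -1, 0, 0, 0, 0],
    [0.6, -1, -1, 0, 0, 0, 0],
  ],
)

```text
clock: 1.85
tcp_pos: [0.5042, 0.0016, 0.2422]
orientation: [0.719, 3.058, -0.001]
contact_force: [0.3, 0.6, -0.4]
grip_width: 0.0509
```

```bash
cat >> h.py <<'E'
def st():
    o=r.get_obs(); M=R.from_rotvec(o['orientation']).as_matrix()
    print('t',round(o['clock'],2),'tcp',o['tcp_pos'].round(4),'yaw',round(np.arctan2(M[1,0],M[0,0]),4),'tilt',M[:2,2].round(4),'F',o['contact_force'].round(1),'M',o['moment'].round(3),'w',round(o['grip_width'],4),'q7',o['joints'][6].round(2)); return o,M
def go(x,y,z,yaw):
    o,M=st(); d=M.T@(np.array([x,y,z])-o['tcp_pos'])/.15
    T=np.array([[np.cos(yaw),np.sin(yaw),0],[np.sin(yaw),-np.cos(yaw),0],[0,0,-1]])
    print('shift',d.round(4),'turn',(R.from_matrix(M.T@T).as_rotvec()/np.pi).round(4))
E
python3 - <<'E'
from h import *
go(.587,-.210,.242,-.04)
T=ld('top0.png')
print('blue',ray(T,(420,200),.105),'purple',ray(T,(446,175),.105),'green',ray(T,(504,244),.105),'glue',ray(T,(499,163),.14))
E
```

```text
t 1.85 tcp [0.5042 0.0016 0.2422] yaw 2.6796 tilt [ 0.0003 -0.0005] F [ 0.3  0.6 -0.4] M [ 0.095 -0.073 -0.038] w 0.0509 q7 1.07
shift [-1.1228 -1.0168  0.002 ] turn [2.000e-04 2.000e-04 8.657e-01]
blue [ 0.61634218 -0.12016986  0.105     ] purple [ 0.67257539 -0.17615745  0.105     ] green [ 0.52527649 -0.29483061  0.105     ] glue [ 0.68984786 -0.27957669  0.14      ]
```

Call:
send_rows(
  deltas=[
    [0.6, -1, -1, 0, 0, 0, 0.866],
    [0.6, -1, -1, 0, 0, 0, 0.866],
    [0.6, -1, -1, 0, 0, 0, 0.866],
    [0.6, -1, -1, 0, 0, 0, 0.866],
    [0.6, -1, -1, 0, 0, 0, 0.866],
    [0.6, -1, -1, 0, 0, 0, 0.866],
    [0.6, -1, -1, 0, 0, 0, 0.866],
    [0.6, -1, -1, 0, 0, 0, 0.866],
    [0.6, -1, -1, 0, 0, 0, 0.866],
    [0.6, -1, -1, 0, 0, 0, 0.866],
    [0.6, -1, -1, 0, 0, 0, 0.866],
    [0.6, -1, -1, 0, 0, 0, 0.866],
    [0.6, -1, -1, 0, 0, 0, 0.866],
    [0.6, -1, -1, 0, 0, 0, 0.866],
    [0.6, -1, -1, 0, 0, 0, 0.866],
    [0.6, -1, -1, 0, 0, 0, 0.866],
    [0.6, -1, -1, 0, 0, 0, 0.866],
    [0.6, -1, -1, 0, 0, 0, 0.866],
    [0.6, -1, -1, 0, 0, 0, 0.866],
    [0.6, -1, -1, 0, 0, 0, 0.866],
  ],
)

```text
clock: 3.52
tcp_pos: [0.5727, -0.1944, 0.2413]
orientation: [-3.127, -0.284, 0.001]
contact_force: [-0.2, 0.2, 0.1]
grip_width: 0.0517
```

```bash
python3 -c "
from h import *
go(.587,-.210,.16,-.04)"
```

```text
t 3.52 tcp [ 0.5727 -0.1944  0.2413] yaw 0.1814 tilt [-0.0009  0.002 ] F [-0.2  0.2  0.1] M [-0.014  0.004 -0.003] w 0.0517 q7 -0.7
shift [0.0751 0.1206 0.5416] turn [-0.0006  0.0002  0.0705]
```

Call:
send_rows(
  deltas=[
    [0.6, 0.075, 0.12, 0.54, 0, 0, 0.07],
    [0.6, 0.075, 0.12, 0.54, 0, 0, 0.07],
    [0.6, 0.075, 0.12, 0.54, 0, 0, 0.07],
    [0.6, 0.075, 0.12, 0.54, 0, 0, 0.07],
    [0.6, 0.075, 0.12, 0.54, 0, 0, 0.07],
  ],
)

```text
clock: 3.93
tcp_pos: [0.5865, -0.2129, 0.162]
orientation: [-3.141, 0.053, -0.001]
contact_force: [-0.4, 0.4, 0.2]
grip_width: 0.0511
```

Run:
```python
from h import *
go(.587,-.210,.075,-.04)
grab('scene','s1.png');grab('top','t1.png')
import cv2
a=cv2.imread('pics/s1.png')[110:290,110:270];b=cv2.imread('pics/t1.png')[140:320,400:560]
cv2.imwrite('pics/v1.png',cv2.resize(np.hstack([a,b]),None,fx=2.5,fy=2.5,interpolation=2))
```

```text
t 3.93 tcp [ 0.5865 -0.2129  0.162 ] yaw -0.0336 tilt [0.0003 0.0004] F [-0.4  0.4  0.2] M [-0.035 -0.037 -0.02 ] w 0.0511 q7 -0.79
shift [ 0.0028 -0.019   0.5798] turn [-0.0001 -0.0001  0.002 ]
```

View pics/v1.png

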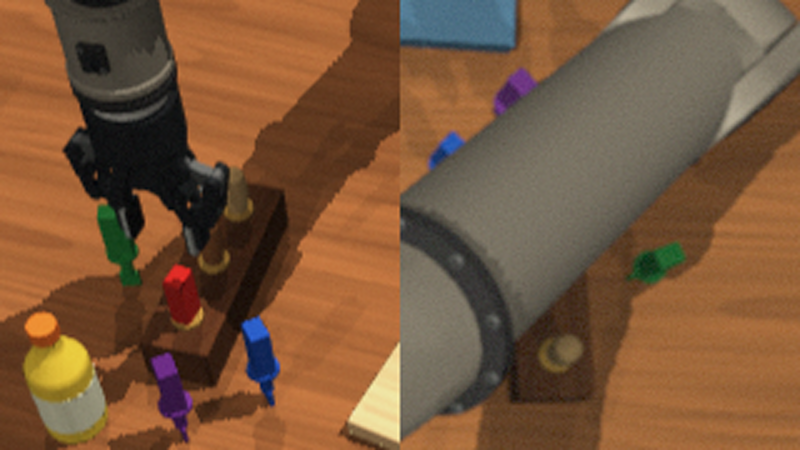

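Run:
```python
from h import *
S=ld('s1.png')
for w in(.0255,-.0255,0): print(proj(S,[.5865,-.2129+w,.151]),proj(S,[.5865,-.2129+w,.158]))
print(proj(S,[.587,-.21,.108]))
```

```text
[[187.15013474 208.83005506]] [[186.62955596 206.66868092]]
[[165.14308688 203.71020056]] [[164.5298147  201.54017287]]
[[176.11183616 206.26203762]] [[175.5446114  204.09628757]]
[[180.61750391 219.61808461]]
```

Call:
send_rows(
  deltas=[
    [0.6, 0.003, -0.025, 0.2, 0, 0, 0.0],
    [0.6, 0.003, -0.025, 0.4, 0, 0, 0.0],
    [0.6, 0.003, -0.025, 0.58, 0, 0, 0.0],
    [0.6, 0.003, -0.025, 0.58, 0, 0, 0.0],
    [0.6, 0.003, -0.025, 0.58, 0, 0, 0.0],
  ],
)

```text
clock: 4.45
tcp_pos: [0.5862, -0.2106, 0.0754]
orientation: [-3.14, 0.059, -0.001]
contact_force: [0.2, 0.1, 1.7]
grip_width: 0.0512
```

Call:
send_rows(
  deltas=[
    [0.0, 0, 0, 0, 0, 0, 0],
    [0.0, 0, 0, 0, 0, 0, 0],
    [0.0, 0, 0, 0, 0, 0, 0],
    [0.0, 0, 0, 0, 0, 0, 0],
    [0.0, 0, 0, 0, 0, 0, 0],
    [0.0, 0, 0, 0, 0, 0, 0],
    [0.0, 0, 0, 0, 0, 0, 0],
    [0.0, 0, 0, 0, 0, 0, 0],
  ],
  squeeze=100,
)

```text
clock: 5.12
tcp_pos: [0.5871, -0.2116, 0.0766]
orientation: [3.141, -0.06, 0.005]
contact_force: [-0.8, 0.7, 8.9]
grip_width: 0.017
```

Run:
```python
from h import *
st()
grab('scene','s2.png');crop('s2.png',140,130,100,130,4,'v2.png')
```

```text
t 5.12 tcp [ 0.5871 -0.2116  0.0766] yaw -0.0382 tilt [ 0.0033 -0.0004] F [-0.8  0.7  8.9] M [0.33  0.301 0.047] w 0.017 q7 -0.72
```

View pics/v2.png

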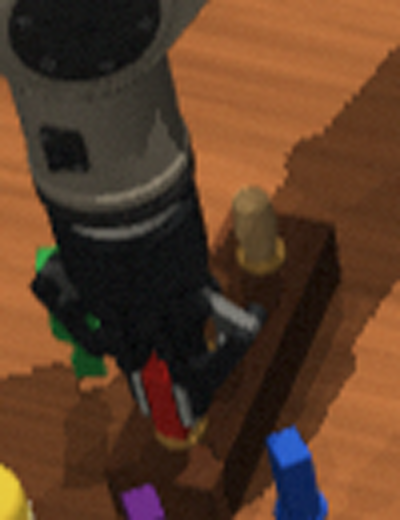

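Call:
send_rows(
  deltas=[
    [0.0, 0, 0, -0.15, 0, 0, 0],
    [0.0, 0, 0, -0.3, 0, 0, 0],
    [0.0, 0, 0, -0.5, 0, 0, 0],
    [0.0, 0, 0, -0.7, 0, 0, 0],
    [0.0, 0, 0, -0.9, 0, 0, 0],
    [0.0, 0, 0, -0.9, 0, 0, 0],
    [0.0, 0, 0, -0.9, 0, 0, 0],
  ],
)

```text
clock: 5.75
tcp_pos: [0.5869, -0.2116, 0.2118]
orientation: [3.141, -0.06, 0.007]
contact_force: [-0.4, 0.6, -2.3]
grip_width: 0.0168
```

Call:
send_rows(
  deltas=[
    [0.0, -0.25, -0.95, 0, 0, 0, -0.3],
    [0.0, -0.25, -0.95, 0, 0, 0, -0.3],
    [0.0, -0.25, -0.95, 0, 0, 0, -0.3],
    [0.0, -0.25, -0.95, 0, 0, 0, -0.3],
    [0.0, -0.25, -0.95, 0, 0, 0, -0.3],
    [0.0, -0.25, -0.95, 0, 0, 0, -0.3],
    [0.0, -0.25, -0.95, 0, 0, 0, -0.3],
    [0.0, -0.25, -0.95, 0, 0, 0, -0.3],
    [0.0, -0.25, -0.95, 0, 0, 0, -0.3],
  ],
)

```text
clock: 6.5
tcp_pos: [0.553, -0.0669, 0.2086]
orientation: [-2.823, -1.375, 0.001]
contact_force: [-0.7, -0.4, -1.5]
grip_width: 0.0171
```

Run:
```python
from h import *
go(.5145,.0,.200,1.215)
```

```text
t 6.5 tcp [ 0.553  -0.0669  0.2086] yaw 0.9068 tilt [-0.0013  0.0008] F [-0.7 -0.4 -1.5] M [ 0.011  0.037 -0.025] w 0.0171 q7 -0.29
shift [ 0.1931 -0.477   0.0582] turn [-0.0005 -0.     -0.0981]
```

Call:
send_rows(
  deltas=[
    [0.0, 0.19, -0.48, 0.2, 0, 0, -0.098],
    [0.0, 0.19, -0.48, 0.2, 0, 0, -0.098],
    [0.0, 0.19, -0.48, 0.2, 0, 0, -0.098],
    [0.0, 0.19, -0.48, 0.2, 0, 0, -0.098],
    [0.0, 0.19, -0.48, 0.2, 0, 0, -0.098],
    [0.0, 0.19, -0.48, 0.2, 0, 0, -0.098],
  ],
)

```text
clock: 7.0
tcp_pos: [0.5153, -0.0012, 0.1795]
orientation: [2.585, 1.784, 0.0]
contact_force: [0.1, 0.1, -1.7]
grip_width: 0.0171
```

Run:
```python
from h import *
go(.5145,.055,.144,1.215)
```

```text
t 7.0 tcp [ 0.5153 -0.0012  0.1795] yaw 1.208 tilt [ 0.0007 -0.0006] F [ 0.1  0.1 -1.7] M [ 0.    -0.02  -0.046] w 0.0171 q7 -0.16
shift [ 0.3485 -0.1383  0.2364] turn [ 0.0003  0.0001 -0.0022]
```

Call:
send_rows(
  deltas=[
    [0.0, 0.348, -0.138, 0.1, 0, 0, -0.002],
    [0.0, 0.348, -0.138, 0.236, 0, 0, -0.002],
    [0.0, 0.348, -0.138, 0.236, 0, 0, -0.002],
    [0.0, 0.348, -0.138, 0.236, 0, 0, -0.002],
    [0.0, 0.348, -0.138, 0.236, 0, 0, -0.002],
  ],
)

```text
clock: 7.42
tcp_pos: [0.5145, 0.0543, 0.1443]
orientation: [2.578, 1.793, 0.0]
contact_force: [-0.2, -0.6, -0.5]
grip_width: 0.0167
```

Run:
```python
from h import *
go(.5145,.055,.144,1.215)
grab('scene','s3.png');grab('top','t3.png')
a=cv2.resize(cv2.imread('pics/s3.png')[185:260,270:345],None,fx=8,fy=8,interpolation=2)
b=cv2.resize(cv2.imread('pics/t3.png')[180:330,270:320],None,fx=4,fy=4,interpolation=2)
cv2.imwrite('pics/v3.png',np.hstack([a,b]))
```

```text
t 7.42 tcp [0.5145 0.0543 0.1443] yaw 1.2154 tilt [ 0.0009 -0.0011] F [-0.2 -0.6 -0.5] M [ 0.013 -0.04  -0.002] w 0.0167 q7 -0.21
shift [ 0.0042 -0.0016  0.002 ] turn [0.0004 0.0002 0.0001]
```

View pics/v3.png

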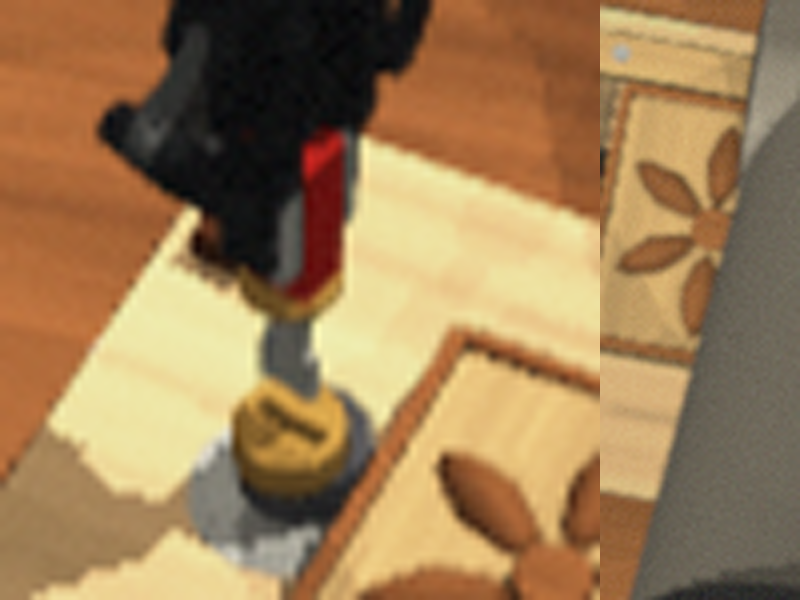

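Run:
```python
from h import *
S=ld('s3.png')
c=lambda x,y:(270+x/8-.44,185+y/8-.44)
print(ray(S,c(265,382),.0707),ray(S,c(318,397),.0707),ray(S,c(291,388),.0707))
print(ray(S,c(260,402),.0545),ray(S,c(325,440),.0545),ray(S,c(292,417),.0545))
# predicted pixel of tip if key axis at TCP
M=R.from_rotvec([0,0,1.2154]).as_matrix()
P=np.array([.5145,.0543,.0707])+np.array([[sx*.009,sy*.002,z] for z in(0,.018) for sx in(-1,1) for sy in (-1,1)])@M.T
print(((proj(S,P)-[270,185]+.44)*8).round(0).tolist())
crop('s3.png',290,215,35,35,17,'v4.png')
```

```text
[0.51634925 0.04875623 0.0707    ] [0.51728638 0.06456805 0.0707    ] [0.51634086 0.05638319 0.0707    ]
[0.51133323 0.04569625 0.0545    ] [0.51925927 0.06728974 0.0545    ] [0.5139612  0.05597881 0.0545    ]
[[256.0, 371.0], [265.0, 362.0], [307.0, 401.0], [316.0, 392.0], [256.0, 330.0], [264.0, 322.0], [307.0, 361.0], [316.0, 352.0]]
```

View pics/v4.png

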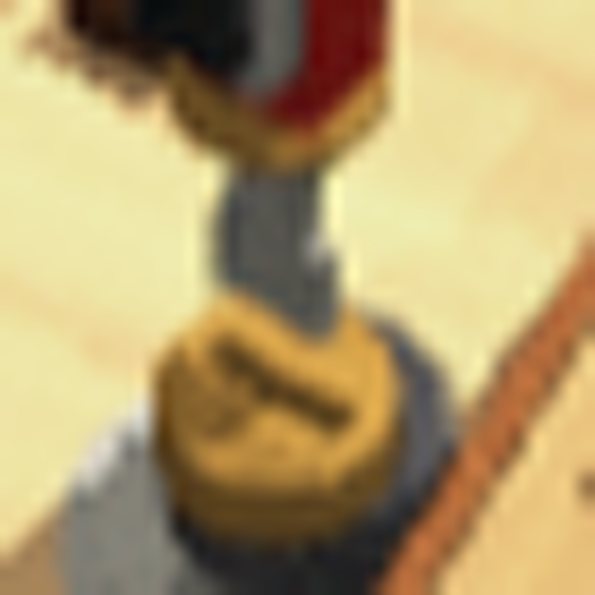

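Run:
```python
from h import *
S=ld('s3.png')
c=lambda x,y:(270+x/8-.44,185+y/8-.44)
t=ray(S,c(295,382.5),.0707); s=ray(S,c(293,420),.0545); print(t,s,s-t)
a,b=ray(S,c(261,405),.0545),ray(S,c(325,435),.0545); print(np.arctan2(*(b-a)[1::-1]),np.linalg.norm(b-a))
```

```text
[0.51412116 0.05689946 0.0707    ] [0.51492121 0.05655922 0.0545    ] [ 0.00080005 -0.00034024 -0.0162    ]
1.320753179187767 0.02116172395807123
```

Call:
send_rows(
  deltas=[
    [0.0, 0.003, 0.002, 0.05, 0, 0, -0.004],
    [0.0, 0.003, 0.002, 0.1, 0, 0, -0.004],
    [0.0, 0.003, 0.002, 0.115, 0, 0, -0.004],
    [0.0, 0.003, 0.002, 0.13, 0, 0, -0.004],
    [0.0, 0.003, 0.002, 0.13, 0, 0, -0.004],
    [0.0, 0.003, 0.002, 0.13, 0, 0, -0.004],
  ],
)

```text
clock: 8.02
tcp_pos: [0.5143, 0.056, 0.1243]
orientation: [2.565, 1.813, -0.0]
contact_force: [0.4, -0.3, -1.4]
grip_width: 0.0168
```

Run:
```python
from h import *
go(.515,.0543,.116,1.23)
```

```text
t 8.02 tcp [0.5143 0.056  0.1243] yaw 1.2308 tilt [ 0.0001 -0.0002] F [ 0.4 -0.3 -1.4] M [-0.12  -0.214 -0.016] w 0.0168 q7 -0.18
shift [-0.0093  0.0081  0.0554] turn [0.     0.0001 0.0002]
```

Call:
send_rows(
  deltas=[
    [0.0, 0, 0, 0.015, 0, 0, 0],
    [0.0, 0, 0, 0.03, 0, 0, 0],
    [0.0, 0, 0, 0.05, 0, 0, 0],
    [0.0, 0, 0, 0.05, 0, 0, 0],
    [0.0, 0, 0, 0.05, 0, 0, 0],
  ],
)

```text
clock: 8.43
tcp_pos: [0.5144, 0.0562, 0.1168]
orientation: [2.565, 1.814, 0.0]
contact_force: [0.8, -0.6, -2.3]
grip_width: 0.0169
```

Run:
```python
from h import *
st()
grab('scene','s4.png');crop('s4.png',280,200,50,50,12,'v5.png')
```

```text
t 8.43 tcp [0.5144 0.0562 0.1168] yaw 1.2311 tilt [ 0.0002 -0.0002] F [ 0.8 -0.6 -2.3] M [-0.127 -0.407 -0.016] w 0.0169 q7 -0.17
```

View pics/v5.png

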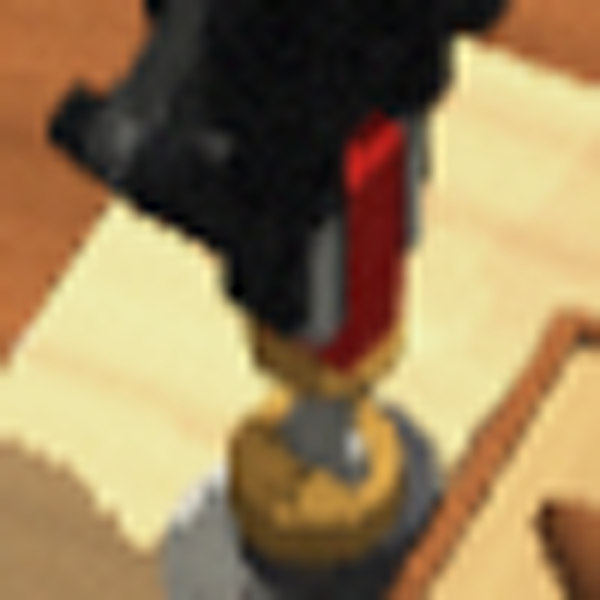

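Call:
send_rows(
  deltas=[
    [0, 0, 0, 0, 0, 0, 0.02],
    [0, 0, 0, 0, 0, 0, 0.04],
    [0, 0, 0, 0, 0, 0, 0.06],
    [0, 0, 0, 0, 0, 0, 0.08],
    [0, 0, 0, 0, 0, 0, 0.1],
    [0, 0, 0, 0, 0, 0, 0.12],
    [0, 0, 0, 0, 0, 0, 0.14],
    [0, 0, 0, 0, 0, 0, 0.16],
    [0, 0, 0, 0, 0, 0, 0.16],
  ],
)

```text
clock: 9.23
tcp_pos: [0.5152, 0.0557, 0.1171]
orientation: [2.935, 1.115, 0.002]
contact_force: [3.9, -2.5, -3.9]
grip_width: 0.0171
```

Run:
```python
from h import *
st()
```

```text
t 9.23 tcp [0.5152 0.0557 0.1171] yaw 0.7263 tilt [ 0.0021 -0.0013] F [ 3.9 -2.5 -3.9] M [-0.542 -1.089  0.105] w 0.0171 q7 -0.57
```

Call:
send_rows(
  deltas=[
    [0, 0.002, 0.007, 0, 0, 0, 0.02],
    [0, 0.002, 0.007, 0, 0, 0, 0.04],
    [0, 0.002, 0.007, 0, 0, 0, 0.06],
    [0, 0.002, 0.007, 0, 0, 0, 0.08],
    [0, 0.002, 0.007, 0, 0, 0, 0.1],
    [0, 0.002, 0.007, 0, 0, 0, 0.12],
    [0, 0.002, 0.007, 0, 0, 0, 0.14],
    [0, 0.002, 0.007, 0, 0, 0, 0.14],
  ],
)

```text
clock: 9.9
tcp_pos: [0.5157, 0.0552, 0.1171]
orientation: [3.108, 0.451, 0.002]
contact_force: [1.5, -2.7, -1.6]
grip_width: 0.017
```

Run:
```python
from h import *
st()
```

```text
t 9.9 tcp [0.5157 0.0552 0.1171] yaw 0.2884 tilt [ 0.0012 -0.001 ] F [ 1.5 -2.7 -1.6] M [-0.672 -0.833  0.118] w 0.017 q7 -0.91
```

Call:
send_rows(
  deltas=[
    [0, 0.001, 0.005, 0, 0, 0, 0.015],
    [0, 0.001, 0.005, 0, 0, 0, 0.03],
    [0, 0.001, 0.005, 0, 0, 0, 0.045],
    [0, 0.001, 0.005, 0, 0, 0, 0.06],
    [0, 0.001, 0.005, 0, 0, 0, 0.06],
  ],
)

```text
clock: 10.32
tcp_pos: [0.5159, 0.0549, 0.117]
orientation: [3.137, 0.16, 0.001]
contact_force: [3.0, -1.6, -1.5]
grip_width: 0.0165
```

Run:
```python
from h import *
st()
```

```text
t 10.32 tcp [0.5159 0.0549 0.117 ] yaw 0.1017 tilt [ 0.0006 -0.0003] F [ 3.  -1.6 -1.5] M [-0.495 -0.721  0.127] w 0.0165 q7 -1.05
```

Call:
send_rows(
  deltas=[
    [0, 0.003, 0.002, 0, 0, 0, 0.015],
    [0, 0.003, 0.002, 0, 0, 0, 0.03],
    [0, 0.003, 0.002, 0, 0, 0, 0.045],
    [0, 0.003, 0.002, 0, 0, 0, 0.055],
    [0, 0.003, 0.002, 0, 0, 0, 0.055],
  ],
)

```text
clock: 10.73
tcp_pos: [0.5161, 0.0547, 0.117]
orientation: [3.14, -0.112, 0.0]
contact_force: [1.0, -1.2, 0.7]
grip_width: 0.0173
```

Run:
```python
from h import *
st()
```

```text
t 10.73 tcp [0.5161 0.0547 0.117 ] yaw -0.0714 tilt [ 0.0001 -0.0001] F [ 1.  -1.2  0.7] M [-0.525 -0.526  0.16 ] w 0.0173 q7 -1.19
```

Torque is rising gently. From here I use small steps with a reading after each.

Call:
send_rows(
  deltas=[
    [0, 0.001, 0.001, 0, 0, 0, 0.01],
    [0, 0.001, 0.001, 0, 0, 0, 0.02],
    [0, 0.001, 0.001, 0, 0, 0, 0.02],
  ],
)

```text
clock: 10.98
tcp_pos: [0.5161, 0.0545, 0.117]
orientation: [-3.134, 0.215, 0.0]
contact_force: [1.1, -1.3, 1.5]
grip_width: 0.0169
```

```bash
python3 -c "from h import *;st()"
```

```text
t 10.98 tcp [0.5161 0.0545 0.117 ] yaw -0.1371 tilt [-0.      0.0001] F [ 1.1 -1.3  1.5] M [-0.424 -0.36   0.207] w 0.0169 q7 -1.24
```

Call:
send_rows(
  deltas=[
    [0, 0, 0, 0, 0, 0, 0.01],
    [0, 0, 0, 0, 0, 0, 0.015],
    [0, 0, 0, 0, 0, 0, 0.015],
  ],
)

```text
clock: 11.23
tcp_pos: [0.5162, 0.0545, 0.117]
orientation: [3.128, -0.288, 0.0]
contact_force: [1.0, -1.4, 2.6]
grip_width: 0.0168
```

```bash
python3 -c "from h import *;st()"
```

```text
t 11.23 tcp [0.5162 0.0545 0.117 ] yaw -0.1838 tilt [ 0.0001 -0.0001] F [ 1.  -1.4  2.6] M [-0.519 -0.378  0.189] w 0.0168 q7 -1.27
```

Call:
send_rows(
  deltas=[
    [0, 0, 0, 0, 0, 0, 0.008],
    [0, 0, 0, 0, 0, 0, 0.015],
    [0, 0, 0, 0, 0, 0, 0.015],
  ],
)

```text
clock: 11.48
tcp_pos: [0.5162, 0.0545, 0.1169]
orientation: [3.12, -0.363, 0.0]
contact_force: [1.5, -1.3, 2.6]
grip_width: 0.017
```

```bash
python3 -c "from h import *;st()"
```

```text
t 11.48 tcp [0.5162 0.0545 0.1169] yaw -0.2314 tilt [ 0.0001 -0.0002] F [ 1.5 -1.3  2.6] M [-0.554 -0.292  0.274] w 0.017 q7 -1.31
```

Call:
send_rows(
  deltas=[
    [0, 0, 0, 0, 0, 0, 0.006],
    [0, 0, 0, 0, 0, 0, 0.012],
    [0, 0, 0, 0, 0, 0, 0.012],
  ],
)

```text
clock: 11.73
tcp_pos: [0.5162, 0.0545, 0.1169]
orientation: [3.113, -0.42, 0.0]
contact_force: [1.0, -2.4, 3.6]
grip_width: 0.0169
```

```bash
python3 -c "from h import *;st()"
```

```text
t 11.73 tcp [0.5162 0.0545 0.1169] yaw -0.2685 tilt [ 0.     -0.0003] F [ 1.  -2.4  3.6] M [-0.692 -0.307  0.467] w 0.0169 q7 -1.34
```

Call:
send_rows(
  deltas=[
    [0, 0, 0, 0, 0, 0, 0.003],
    [0, 0, 0, 0, 0, 0, 0.003],
  ],
)

```text
clock: 11.9
tcp_pos: [0.5162, 0.0545, 0.1169]
orientation: [3.111, -0.434, 0.0]
contact_force: [0.7, -2.2, 4.6]
grip_width: 0.017
```

```bash
python3 -c "from h import *;st()"
```

```text
t 11.9 tcp [0.5162 0.0545 0.1169] yaw -0.2772 tilt [ 0.0001 -0.0002] F [ 0.7 -2.2  4.6] M [-0.729 -0.306  0.527] w 0.017 q7 -1.35
```

Call:
send_rows(
  deltas=[
    [0, 0, 0, 0, 0, 0, 0],
    [0, 0, 0, 0, 0, 0, -0.02],
    [0, 0, 0, 0, 0, 0, -0.04],
    [0, 0, 0, 0, 0, 0, -0.04],
  ],
)

```text
clock: 12.23
tcp_pos: [0.5154, 0.0548, 0.1166]
orientation: [-3.132, 0.235, 0.002]
contact_force: [0.4, -2.2, -0.5]
grip_width: 0.017
```

```bash
python3 -c "from h import *;st()"
```

```text
t 12.23 tcp [0.5154 0.0548 0.1166] yaw -0.15 tilt [-0.0012  0.0009] F [ 0.4 -2.2 -0.5] M [-0.69  -0.23   0.009] w 0.017 q7 -1.25
```

Torque has gone. Now I lift straight up.

Call:
send_rows(
  deltas=[
    [0, 0, 0, -0.05, 0, 0, 0],
    [0, 0, 0, -0.1, 0, 0, 0],
    [0, 0, 0, -0.2, 0, 0, 0],
    [0, 0, 0, -0.4, 0, 0, 0],
    [0, 0, 0, -0.64, 0, 0, 0],
    [0, 0, 0, -0.64, 0, 0, 0],
    [0, 0, 0, -0.64, 0, 0, 0],
  ],
)

```text
clock: 12.82
tcp_pos: [0.517, 0.0553, 0.2146]
orientation: [-3.13, 0.238, -0.004]
contact_force: [-1.8, 0.5, -2.1]
grip_width: 0.0168
```

```bash
python3 -c "
from h import *
go(.587,-.2110,.213,-.04)
d=grab('scene','s5.png'); 
a=cv2.resize(cv2.imread('pics/s5.png')[215:315,285:410],None,fx=6,fy=6,interpolation=2)
cv2.imwrite('pics/v6.png',a)"
```

```text
t 12.82 tcp [0.517  0.0553 0.2146] yaw -0.1517 tilt [0.0027 0.0023] F [-1.8  0.5 -2.1] M [ 0.033 -0.013  0.048] w 0.0168 q7 -1.37
shift [0.7299 1.6846 0.008 ] turn [-0.0008 -0.0008 -0.0356]
```

View pics/v6.png

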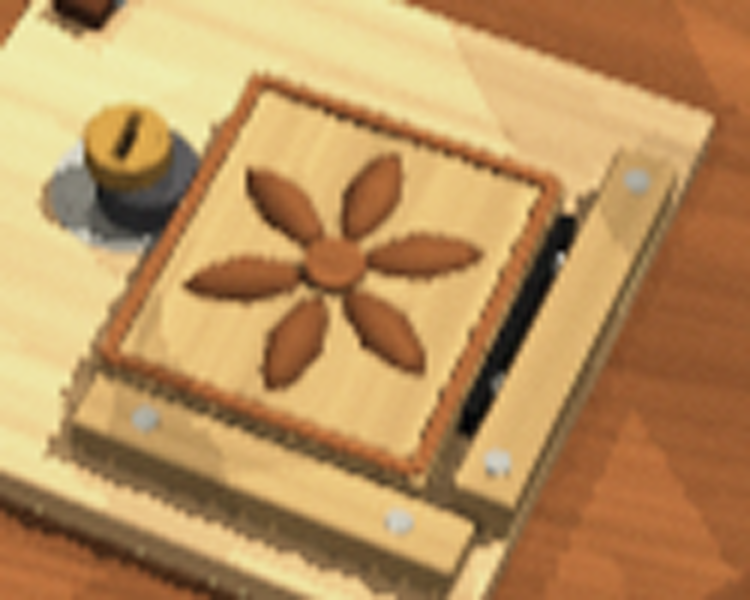

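Call:
send_rows(
  deltas=[
    [0, 0.365, 0.84, 0, 0, 0, -0.035],
    [0, 0.365, 0.84, 0, 0, 0, -0.035],
    [0, 0.365, 0.84, 0, 0, 0, -0.035],
    [0, 0.365, 0.84, 0, 0, 0, -0.035],
    [0, 0.365, 0.84, 0, 0, 0, -0.035],
  ],
)

```text
clock: 13.28
tcp_pos: [0.5503, -0.083, 0.2123]
orientation: [3.139, -0.077, -0.002]
contact_force: [-0.4, 0.3, -1.5]
grip_width: 0.0168
```

```bash
python3 -c "
from h import *
go(.587,-.2116,.213,-.04)"
```

```text
t 13.28 tcp [ 0.5503 -0.083   0.2123] yaw -0.0492 tilt [-0.0012 -0.0015] F [-0.4  0.3 -1.5] M [ 0.092  0.038 -0.023] w 0.0168 q7 -1.05
shift [ 0.2866  0.8445 -0.0039] turn [ 0.0005  0.0003 -0.0029]
```

Call:
send_rows(
  deltas=[
    [0, 0.287, 0.845, 0, 0, 0, -0.002],
    [0, 0.287, 0.845, 0, 0, 0, -0.002],
    [0, 0.287, 0.845, 0, 0, 0, -0.002],
    [0, 0.287, 0.845, 0, 0, 0, -0.002],
    [0, 0.287, 0.845, 0, 0, 0, -0.002],
    [0, 0.287, 0.845, 0, 0, 0, -0.002],
    [0, 0.287, 0.845, 0, 0, 0, -0.002],
  ],
)

```text
clock: 13.87
tcp_pos: [0.5887, -0.2044, 0.2116]
orientation: [-3.139, 0.053, 0.003]
contact_force: [0.6, -0.1, -1.5]
grip_width: 0.0172
```

```bash
python3 -c "
from h import *
go(.587,-.2116,.130,-.04)"
```

```text
t 13.87 tcp [ 0.5887 -0.2044  0.2116] yaw -0.0335 tilt [-0.0022  0.002 ] F [ 0.6 -0.1 -1.5] M [-0.005 -0.009 -0.017] w 0.0172 q7 -0.85
shift [-0.0085  0.0491  0.5441] turn [-0.0006  0.0007  0.0021]
```

Call:
send_rows(
  deltas=[
    [0, 0, 0, 0.3, 0, 0, 0],
    [0, 0, 0, 0.5, 0, 0, 0],
    [0, 0, 0, 0.5, 0, 0, 0],
    [0, 0, 0, 0.5, 0, 0, 0],
    [0, 0, 0, 0.5, 0, 0, 0],
  ],
)

```text
clock: 14.28
tcp_pos: [0.5899, -0.2061, 0.1394]
orientation: [3.141, -0.053, 0.002]
contact_force: [0.1, -0.5, -1.3]
grip_width: 0.0171
```

```bash
python3 -c "
from h import *
go(.587,-.2116,.130,-.04)"
```

```text
t 14.28 tcp [ 0.5899 -0.2061  0.1394] yaw -0.0338 tilt [ 0.0012 -0.0005] F [ 0.1 -0.5 -1.3] M [-0.001 -0.012  0.035] w 0.0171 q7 -0.79
shift [-0.0179  0.0371  0.0624] turn [ 0.0001 -0.0004  0.002 ]
```

Call:
send_rows(
  deltas=[
    [0, -0.018, 0.037, 0.0, 0, 0, 0.002],
    [0, -0.018, 0.037, 0.03, 0, 0, 0.002],
    [0, -0.018, 0.037, 0.03, 0, 0, 0.002],
    [0, -0.018, 0.037, 0.03, 0, 0, 0.002],
  ],
)

```text
clock: 14.62
tcp_pos: [0.5863, -0.2123, 0.134]
orientation: [-3.141, 0.066, -0.001]
contact_force: [-0.8, -0.2, -1.7]
grip_width: 0.0164
```

```bash
python3 -c "
from h import *
go(.587,-.2116,.0766,-.04)"
```

```text
t 14.62 tcp [ 0.5863 -0.2123  0.134 ] yaw -0.0417 tilt [0.0008 0.0002] F [-0.8 -0.2 -1.7] M [ 0.044  0.001 -0.03 ] w 0.0164 q7 -0.78
shift [ 0.0043 -0.005   0.3826] turn [-0.0001 -0.0003 -0.0006]
```

Within 1 mm of the hole. I lower in two stages.

Call:
send_rows(
  deltas=[
    [0, 0.004, -0.004, 0.06, 0, 0, 0],
    [0, 0.004, -0.004, 0.12, 0, 0, 0],
    [0, 0.004, -0.004, 0.16, 0, 0, 0],
    [0, 0.004, -0.004, 0.16, 0, 0, 0],
  ],
)

```text
clock: 14.95
tcp_pos: [0.5858, -0.2108, 0.1073]
orientation: [-3.14, 0.064, 0.005]
contact_force: [0.0, -0.6, -2.0]
grip_width: 0.0169
```

```bash
python3 -c "
from h import *
go(.587,-.2116,.0766,-.04)"
```

```text
t 14.95 tcp [ 0.5858 -0.2108  0.1073] yaw -0.0411 tilt [-0.003  0.001] F [ 0.  -0.6 -2. ] M [0.039 0.075 0.007] w 0.0169 q7 -0.76
shift [0.0092 0.0052 0.2046] turn [-0.0003  0.001  -0.0003]
```

Call:
send_rows(
  deltas=[
    [0, 0.007, 0.004, 0.07, 0, 0, 0],
    [0, 0.007, 0.004, 0.14, 0, 0, 0],
    [0, 0.007, 0.004, 0.18, 0, 0, 0],
    [0, 0.007, 0.004, 0.2, 0, 0, 0],
    [0, 0.007, 0.004, 0.2, 0, 0, 0],
    [0, 0.007, 0.004, 0.2, 0, 0, 0],
  ],
)

```text
clock: 15.45
tcp_pos: [0.5877, -0.2123, 0.0793]
orientation: [3.141, -0.065, -0.0]
contact_force: [-0.0, 0.2, -1.6]
grip_width: 0.0171
```

```bash
python3 -c "
from h import *
go(.587,-.2116,.0766,-.04)"
```

```text
t 15.45 tcp [ 0.5877 -0.2123  0.0793] yaw -0.0414 tilt [-0.0003 -0.0001] F [-0.   0.2 -1.6] M [ 0.003 -0.018  0.015] w 0.0171 q7 -0.73
shift [-0.005  -0.0045  0.0178] turn [ 0.      0.0001 -0.0004]
```

Call:
send_rows(
  deltas=[
    [0, 0, 0, 0.012, 0, 0, 0],
    [0, 0, 0, 0.022, 0, 0, 0],
    [0, 0, 0, 0.022, 0, 0, 0],
    [0, 0, 0, 0.022, 0, 0, 0],
  ],
)

```text
clock: 15.78
tcp_pos: [0.5882, -0.2124, 0.0767]
orientation: [3.141, -0.065, 0.002]
contact_force: [-0.9, -0.2, 3.4]
grip_width: 0.0169
```

```bash
python3 -c "
from h import *
st()"
```

```text
t 15.78 tcp [ 0.5882 -0.2124  0.0767] yaw -0.0414 tilt [ 0.001  -0.0001] F [-0.9 -0.2  3.4] M [0.135 0.138 0.008] w 0.0169 q7 -0.73
```

Call:
send_rows(
  deltas=[
    [0.3, 0, 0, 0, 0, 0, 0],
    [0.6, 0, 0, 0, 0, 0, 0],
    [0.6, 0, 0, 0, 0, 0, 0],
    [0.6, 0, 0, 0, 0, 0, 0],
    [0.6, 0, 0, 0, 0, 0, 0],
    [0.6, 0, 0, 0, 0, 0, 0],
  ],
)

```text
clock: 16.28
tcp_pos: [0.5878, -0.2122, 0.076]
orientation: [3.141, -0.065, -0.0]
contact_force: [-0.1, -0.1, -0.6]
grip_width: 0.0513
```

Call:
send_rows(
  deltas=[
    [0.6, 0, 0, -0.1, 0, 0, 0],
    [0.6, 0, 0, -0.3, 0, 0, 0],
    [0.6, 0, 0, -0.6, 0, 0, 0],
    [0.6, 0, 0, -1, 0, 0, 0],
    [0.6, 0, 0, -1, 0, 0, 0],
    [0.6, 0, 0, -1, 0, 0, 0],
    [0.6, 0, 0, -1, 0, 0, 0],
  ],
)

```text
clock: 16.87
tcp_pos: [0.5884, -0.2127, 0.2283]
orientation: [3.141, -0.065, 0.005]
contact_force: [0.5, 0.8, -0.4]
grip_width: 0.0515
```

```bash
python3 -c "
from h import *
st()
grab('scene','s6.png')
a=cv2.imread('pics/s6.png')[150:300,110:240];b=cv2.imread('pics/s6.png')[190:340,270:420]
cv2.imwrite('pics/v7.png',cv2.resize(np.hstack([a,b]),None,fx=2.8,fy=2.8,interpolation=2))"
```

```text
t 16.87 tcp [ 0.5884 -0.2127  0.2283] yaw -0.0414 tilt [ 0.0035 -0.0004] F [ 0.5  0.8 -0.4] M [ 0.011  0.038 -0.031] w 0.0515 q7 -0.85
```

View pics/v7.png

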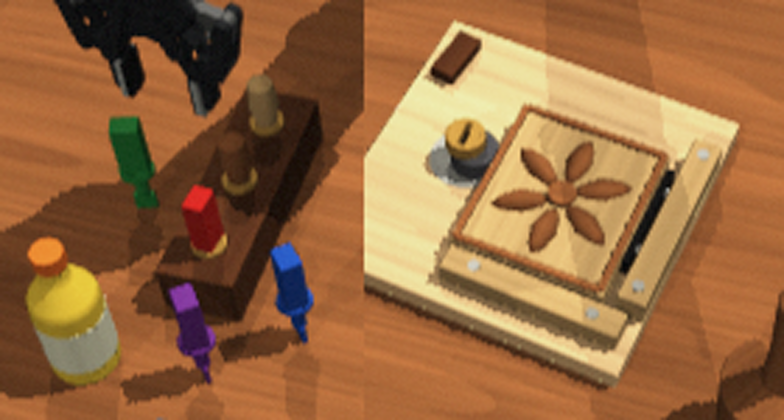

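The key is upright in its hole with its flange down, at about the pixel where it started. The cam slot lies along the board's x, the panel rests on the jaw, and the bystanders in view have not moved. The gripper is clear, so I hand in.

```bash
python3 -c "
from h import *
print(r.hand_in())"
```

```text
the job is handed in; nothing more can be done
None
```

The red cam key went through the whole job, and I handed it in at about 17 s on the robot clock; `hand_in` gives no verdict.

- **Key in the slot:** I lifted the key from the rack's far hole and set the blade about 11 mm deep in the cam slot.
- **Turning:** I turned it about 1.5 rad clockwise. The wrist moment rose from about 0.2 to 0.53 N m at the stop, under the 0.7 limit. I then turned back slightly to release the torque before lifting out.
- **Return:** The key went back into its own hole. It took about 3 N upward as the flange seated, at the same tool height as when I first gripped it. I then released it and raised the gripper clear.
- **Last picture:** The key stands upright with its flange down, the slot lies along the board's x, and the panel is against the jaw. The gouges, wedge, glue bottle and look-alikes look undisturbed. The mallet is only partly in that crop, and the stone, jar and offcut are outside it.

**Not measured:** I judged the jaw's push-back and the blade's contact force only indirectly, from the picture and the wrist moment.

**Disagreements:**
- The two cameras differed by 2 to 6 mm on the key's position in y.
- One slot-angle reading was 1.32 rad, against about 1.21 for the others. Neither caused trouble, as the blade went in without resistance.

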